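# Lay the beech block in the drilling jig

## Task

Get the beech block ready for drilling: keeping it upright, slide it along the jig's base until its foot stands square against the red-edged step and stays there a moment, then push high on the face with the pencilled cross to tip it over the step so that it lies flat on the raised bed, within its width, with the cross facing up. Then push the lying block along the bed until its end is square and flush against the blue end stop, and press it there for about half a second so that the stop itself takes between 5 and 12 N (more would spoil the setting of the stop), and let go. Never push the block with more than 25 N, and leave the other things alone.

Things in the scene. Friction and masses are not known exactly. Their poses are not given: they have to be found in the camera images.
- jig: Fixed wooden drilling jig; origin on the bench top under the middle of the step. +x: the way the block is slid, tipped and pushed; z up. Base board 12 mm thick, x -180 to 240, y +-120 mm. On it the raised bed, 15 mm thick, 140 mm wide, x 0 to 240 mm, top at z = 27 mm; its upright edge at x = 0 (red strip) is the step, 15 mm high, that stops the block's foot.
- block: Loose beech block, 84 (x) by 96 (y) by 120 mm tall (z), 0.45 to 0.87 kg; origin at the centre of its underside as it stands. Black pencilled cross on its -x face. Starts upright on the base board, +x face turned roughly to the step, 15 to 40 mm short of it. Tipped, it turns on the step's top edge; past about 43 degrees it drops onto the bed: -x face (cross) up, +z end to the end stop.
- block_foot (a point): Middle of the lower edge of the block's +x face (the edge that meets the step); axes as the block's. The block is smooth and waxed: its friction on everything is about 0.28 to 0.44 and differs from time to time, so it slides when pushed and tips only with its foot stopped; on dropping it may slide back 10 to 30 mm on the bed.
- block_top (a point): Centre of the block's top end as it stands (the end that meets the end stop once it lies); axes as the block's.
- end_stop: Fixed blue stop bar across the bed, 30 mm thick (x 0 to 30 mm), 130 mm wide (y), 45 mm high; origin at the bottom middle of its face towards the block, on the bed; axes parallel to the jig's. Rigid: pressing force rises within a fraction of a millimetre.
- stop_face (a point): Centre of the end stop's face towards the block, 22.5 mm above the bed; axes as the jig's, +x into the stop.
- steel_rule: Loose steel rule, 160 x 25 x 5 mm, lying on the jig's base board beside the bed (at the jig's +y side); leave alone. Origin at the centre of its underside.
- plug: Loose dark wooden plug, 50 x 28 x 18 mm, lying on the jig's base board beside the bed (at the jig's -y side); leave alone. Origin at the centre of its underside.
- offcut: Loose timber offcut, 170 x 60 x 45 mm; leave alone. Origin at the centre of its underside.
- glue: Loose glue bottle, 56 mm across, 130 mm tall; leave alone. Origin at the centre of its underside.
- square: Loose try square, stock 100 x 22 x 18 mm, blade 140 mm; leave alone. Origin under the middle of the stock.
- tape: Loose yellow tape measure, 65 x 35 x 60 mm; leave alone. Origin at the centre of its underside.
Mind the look-alikes: they are no part of the job. What is meant by the block is not orange, and is the smaller of those in its own colour.

How it is judged:
On the way, in this order (a step that is already met when the one before it is completed fails the run):
1. the block stands upright with its foot against the step (x of block_foot in the frame of jig above -0.003 m and angle between block's own z axis and vertical below 0.06 rad and angle between the x axis of block and the x axis of jig, either way round below 0.07 rad), for 0.2 s.
2. the block lies flat on the raised bed, cross up (angle between block's own x axis and vertical above 3.08 rad and height (world z) of block below 0.075 m), for 0.2 s.
3. the block is pressed on the end stop with more than 4 N (contact force between block and end_stop above 4 N and angle between block's own x axis and vertical above 3.08 rad), for 0.3 s.
At the end, for the whole second after the job is handed in: The block lies flat on the raised bed (within 3.5 degrees), cross up, its end against the end stop (gap under 2.5 mm), square to it within 2.3 degrees and within 25 mm of its middle, at rest and released (angle between block's own x axis and vertical above 3.08 rad and x of block_top in the frame of stop_face above -0.0025 m and y of block_top in the frame of stop_face between -0.025 and 0.025 m and angle between the z axis of block and the x axis of jig, either way round below 0.04 rad and linear speed of block below 0.01 m/s); the robot touches nothing.
It fails at once if the robot pushes the block with more than 25 N (contact force between any of the fingers, the arm and block above 25 N).
It fails at once if the block presses on the end stop with more than 16 N (contact force between block and end_stop above 16 N).
It fails at once if a bystander is moved by more than 15 mm (distance of any of steel_rule, plug, offcut, glue, square, tape from where it was at the start of the episode above 0.015 m).
It also fails if it takes over 69 s, if anything falls off the work surface, if the arm or the gripper's body presses on something with over 40 N, if the wrist force passes 120 N, or if a joint passes its speed limit or range.

## Robot

A 6-joint arm with a two-finger parallel gripper is mounted at the origin on the work surface. World frame = base frame: x ahead of the robot, y to its left, z up, the work surface at z = 0. Lengths are in m, angles in rad, forces in N, time in s.
With the tool pointing down it reaches from about 0.3 to 0.875 m from the base axis. Payload 6.4 kg.
Tool frame: the origin (TCP) lies midway between the tips of the shut fingers; the grasp point (between the pads) lies 19 mm behind it (ctrl.pinch_z is the distance from the TCP to the grasp point, in m); z points along the fingers, y is the line along which they close (so a half turn about z gives the same grasp; the last joint's range is limited). The gripper opens to 85 mm and grips with 20 to 120 N. Pads are 22 mm wide; open, the fingers measure 114 mm over their backs; the gripper's body (76 mm by 85 mm) begins 54 mm behind the grasp point. The pads swing forward as they close: fully open they stand 13 mm farther back than shut.
Start: joints at [-1.405, 0.181, 1.607, -0, 1.354, -0.206], TCP at [0.209, -0.536, 0.231] pointing down, gripper open.
Joint ranges: [-2.99, 2.99], [-0.89, 2.07], [0.3, 2.58], [-1.14, 4.28], [0, 2.63], [-3.12, 3.12]. Speed limits (rad/s): [2.57, 2.57, 3.01, 3.14, 3.14, 3.14].

## Interface

Orientations are given as a unit quaternion [w, x, y, z].
In Python, from bench import ctrl gives the robot as it stands.
- The arm moves only by the tool apply_moves, never from a script. Its argument "moves" is a list of rows, each an object with "jaw": the opening, from 0 (shut) to 1 (fully open); "offset": the shift along the tool's x, y, z in mm, a list of three; "rot": the turn, a rotation vector about the tool's x, y, z in degrees, a list of three. In form: [{"jaw": jaw, "offset": [dx, dy, dz], "rot": [ax, ay, az]}, ...]. A call has exactly 5 rows; each row shifts and turns the commanded pose from where the row before left it, along the tool's axes as they then stand; what a row does not reach is not made up. A row lasts 1/8 s, in which the tool goes at most 62.5 mm and 10.7 degrees, less where a joint would pass 70% of its speed; a pose out of reach is approached as far as the arm can. A call is refused whole if a number of a shift passes 62.5 or a number of a turn 10.7, either way. A call with a gripper value outside its range is refused whole. The fingers move at their own pace and stop on an object; the grip force is fixed at half the most. Time passes only in rows, so rows that do not move let the fingers close, or fill a call up. It gives the time, the measured TCP pose, the force, the opening and the grip force at its end, in the units of the state.
- ctrl.get_obs(): the state, without advancing time (a new reading comes with each control period).
- ctrl.camera(name): name is "scene" or "top"; returns (picture, depth): 480x640x3 uint8, red, green, blue; 480x640 float32, m along the optical axis (not along the pixel's ray), 0 where there is no reading.
- ctrl.camera_params(name): a dict with "K" (3x3 intrinsics, pixels), "dist" ([k1, k2, p1, p2, k3] as OpenCV has them; the pictures are not rectified), "cam_to_world" (4x4, takes a point from camera to world coordinates). Camera axes: x right, y down, z forward; pixel columns grow to the right and rows downward; lengths in m; the calibration is good to about 2 mm. A picture is of the moment at which its call begins. camera_params takes no time and is no camera call.
- ctrl.hand_in(): hands the job in; it is judged then, once.
Trained networks look in the newest picture that a camera, given by its name, has taken for a name from the list of things; names that differ only in an ending like _2 or _b are one class to them, and where a whole thing is asked for, a point or a joint stands for the part that bears it (a point fixed in the world has none). Each returns a list of dicts, best first, with "score" (0 to 1); they miss things now and then, are a little off and sometimes report something else, mostly with a low value. They report only what shows in the picture. A call takes as long as a camera call. They do not tell look-alikes from the thing itself.
- ctrl.outline_of(camera, target): "region" (480x640 bool, what is visible of it) and "position" ([column, row] in pixels, amid what is visible of it).
The state is a dict: "time_s": time; "q": joint angles; "dq": joint speeds; "joint_efforts": joint torques, N m; "eef_pos": TCP position; "eef_rot": TCP orientation; "wrist_force": force on the tool from outside, world axes, zero at the start; "torque": the same for the moment, N m; "opening": opening from 0.0 (shut) to 1.0 (fully open); "grasp_force": force on a finger pad.
Only numpy, scipy, OpenCV 4.12 (cv2) and the standard library are available. Lean on these libraries where they do the work, as an engineer would, in place of code of your own. Each camera call takes 0.05 s, during which the arm holds its last target. There are 200 camera calls.

## Working session

There is one attempt and no reset: what is moved stays moved. The work goes in short steps, Python scripts to look and compute and a tool call to move; the robot and the scene stay as the last step left them, time stands still between calls to the robot, and variables do not carry over. Pictures are saved under pics/ and viewed, at most 10 in all, crops included, and the job is handed in when it is done.

Besides the shell and the picture viewer there is one more tool, called by a JSON object that holds its "op" and its "data". apply_moves: Moves the arm, as the interface text tells. Its arguments: {"type":"object","properties":{"moves":{"type":"array"}},"required":["moves"]}

```bash
mkdir -p pics; ls; python3 - <<'E'
from bench import ctrl
import cv2,numpy as np
o=ctrl.get_obs();print({k:np.round(v,3) for k,v in o.items()})
for n in("scene","top"):
    im,d=ctrl.camera(n);cv2.imwrite(f"pics/{n}0.png",im[:,:,::-1]);np.savez(f"{n}0.npz",im=im,d=d)
    p=ctrl.camera_params(n);print(n,np.round(p["K"],1).tolist(),np.round(p["dist"],3),np.round(p["cam_to_world"],3).tolist())
    for t in("block","jig","end_stop"):
        print(t,[(round(r["score"],2),np.round(r["position"]).tolist(),int(r["region"].sum())) for r in ctrl.outline_of(n,t)])
E
```

```text
pics
{'time_s': np.float64(0.0), 'q': array([-1.405,  0.182,  1.608, -0.   ,  1.354, -0.206]), 'dq': array([ 0.001,  0.   , -0.001, -0.001, -0.002, -0.   ]), 'joint_efforts': array([-2.0000e-03, -4.4487e+01, -3.5134e+01, -1.0000e-03,  9.0000e-03,
        0.0000e+00]), 'eef_pos': array([ 0.209, -0.535,  0.23 ]), 'eef_rot': array([-0.001,  0.983,  0.185,  0.   ]), 'wrist_force': array([-0.682,  0.199,  1.094]), 'torque': array([-0.032,  0.016,  0.059]), 'grasp_force': np.float64(0.0), 'opening': np.float64(0.999)}
scene [[455.9, 0.0, 315.6], [0.0, 455.9, 244.5], [0.0, 0.0, 1.0]] [0.021 0.    0.    0.    0.   ] [[0.132, 0.681, -0.72, 1.259], [0.991, -0.105, 0.082, -0.12], [-0.02, -0.725, -0.689, 0.848], [0.0, 0.0, 0.0, 1.0]]
block [(0.96, [214.0, 196.0], 3659), (0.64, [195.0, 346.0], 4011), (0.62, [298.0, 265.0], 2355)]
jig [(0.8, [345.0, 302.0], 10413)]
end_stop [(0.94, [396.0, 276.0], 816), (0.47, [147.0, 312.0], 621)]
top [[507.3, 0.0, 308.7], [0.0, 507.3, 237.5], [0.0, 0.0, 1.0]] [-0.058  0.     0.     0.     0.   ] [[-0.028, -0.987, 0.16, 0.265], [-1.0, 0.029, 0.007, -0.037], [-0.011, -0.16, -0.987, 1.454], [0.0, 0.0, 0.0, 1.0]]
block [(0.85, [327.0, 229.0], 1258), (0.73, [408.0, 334.0], 2012), (0.6, [405.0, 158.0], 1627)]
jig [(0.64, [293.0, 223.0], 9669), (0.21, [326.0, 228.0], 1347)]
end_stop [(0.71, [446.0, 277.0], 721), (0.64, [243.0, 212.0], 618)]
```

View pics/scene0.png

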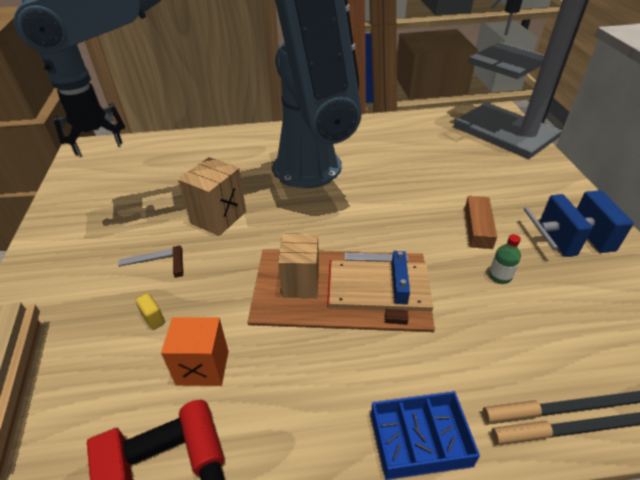

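View pics/top0.png

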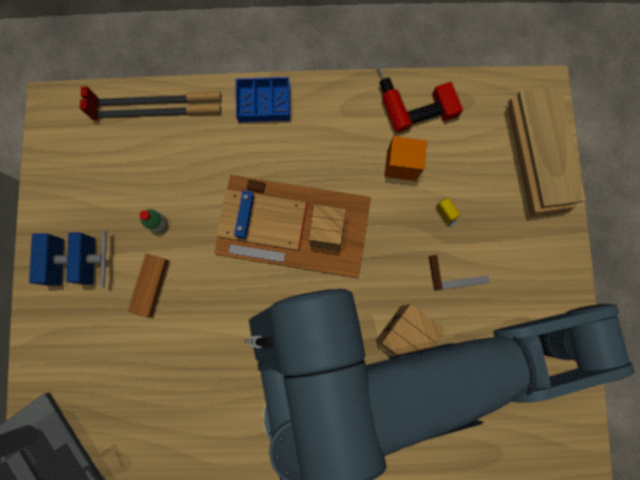

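The scene view shows the jig at about (345,290). On it are the beech block at (298,265), the blue stop at (400,276), the rule at (370,257) and the plug at (397,316). The block at (214,196) is the larger look-alike. In the top view the block is at (327,229) and the stop at (243,214), so jig +x points roughly along world +y.

```bash
cat > h.py <<'E'
import cv2,numpy as np
from bench import ctrl
def cloud(n,im=None,d=None):
    if d is None: im,d=ctrl.camera(n)
    p=ctrl.camera_params(n);K=np.array(p["K"]);T=np.array(p["cam_to_world"])
    v,u=np.mgrid[0:480,0:640]
    q=cv2.undistortPoints(np.stack([u,v],-1).reshape(-1,1,2).astype(np.float64),K,np.array(p["dist"])).reshape(480,640,2)
    P=np.dstack([q*d[...,None],d])@T[:3,:3].T+T[:3,3]
    P[d<=0]=np.nan
    return im,P
def rect(P,lo,hi,box):
    m=(P[...,2]>lo)&(P[...,2]<hi)&(P[...,0]>box[0])&(P[...,0]<box[1])&(P[...,1]>box[2])&(P[...,1]<box[3])
    q=P[m]
    if len(q)<20: return None
    (c,s,a)=cv2.minAreaRect((q[:,:2]*1000).astype(np.float32))
    return len(q),np.round(np.median(q,0)*1000,1).tolist(),np.round(c,1).tolist(),np.round(s,1).tolist(),round(a,2)
E
python3 - <<'E'
from h import *
for n in("scene","top"):
    z=np.load(n+"0.npz");im,P=cloud(n,z["im"],z["d"])
    pts=[(298,250),(340,280),(400,260),(265,310)] if n=="scene" else [(328,218),(275,220),(243,214),(350,255)]
    print(n,[np.round(P[v,u]*1000).tolist() for u,v in pts])
    B=(.38,.68,-.25,.25)
    for nm,lo,hi in(("base",.005,.0195),("bed",.0205,.034),("stop",.065,.08),("block",.12,.145)): print(nm,rect(P,lo,hi,B))
E
```

```text
scene [[523.0, -76.0, 133.0], [535.0, 20.0, 29.0], [533.0, 163.0, 73.0], [586.0, -165.0, 12.0]]
base (6344, [589.0, -35.7, 12.5], [527.6, 0.2], [505.9, 283.6], 85.32)
bed (4422, [565.4, 97.1, 27.6], [548.2, 56.3], [346.3, 214.6], 78.13)
stop (700, [563.8, 149.3, 72.4], [531.0, 33.5], [292.0, 132.7], 74.82)
block (1225, [524.0, -75.2, 132.1], [516.6, -75.0], [84.3, 99.3], 79.89)
top [[529.0, -80.0, 136.0], [549.0, 68.0, 28.0], [561.0, 154.0, 71.0], [443.0, -143.0, 16.0]]
base (6624, [489.3, -39.0, 12.9], [529.9, -0.6], [498.7, 299.8], 89.96)
bed (3648, [550.5, 94.0, 27.9], [536.6, 20.6], [419.5, 229.2], 79.42)
stop (498, [559.3, 153.8, 73.2], [538.1, 26.5], [292.2, 130.0], 79.17)
block (1146, [512.8, -76.1, 132.8], [514.0, -76.4], [84.0, 97.0], 80.2)
```

```bash
cat >> h.py <<'E'
def crect(P,lo,hi,box,k=3):
    m=((P[...,2]>lo)&(P[...,2]<hi)&(P[...,0]>box[0])&(P[...,0]<box[1])&(P[...,1]>box[2])&(P[...,1]<box[3])).astype(np.uint8)
    m=cv2.morphologyEx(m,cv2.MORPH_OPEN,np.ones((k,k),np.uint8))
    _,L,S,_=cv2.connectedComponentsWithStats(m)
    if len(S)<2: return None
    q=P[L==1+np.argmax(S[1:,4])]
    (c,s,a)=cv2.minAreaRect((q[:,:2]*1000).astype(np.float32))
    return len(q),round(float(np.median(q[:,2]))*1000,1),np.round(c,1).tolist(),np.round(s,1).tolist(),round(a,2)
E
python3 - <<'E'
from h import *
for n in("scene","top"):
    z=np.load(n+"0.npz");im,P=cloud(n,z["im"],z["d"]);print(n)
    B=(.38,.68,-.25,.25)
    m=((P[...,2]>.006)&(P[...,2]<.2)&(P[...,0]>.35)&(P[...,0]<.7)&(P[...,1]>-.28)&(P[...,1]<.28))
    print("all",crect(P,.007,.2,(.35,.7,-.28,.28),5))
    for nm,lo,hi in(("bed",.0205,.034),("stop",.062,.082),("block",.12,.145)): print(nm,crect(P,lo,hi,B))
    # red strip & block side: hue
    hsv=cv2.cvtColor(im,cv2.COLOR_RGB2HSV)
    red=((hsv[...,0]<6)|(hsv[...,0]>174))&(hsv[...,1]>170)&(P[...,0]>.4)&(P[...,0]<.65)&(P[...,1]>-.1)&(P[...,1]<.05)&(P[...,2]<.05)
    blue=(hsv[...,0]>100)&(hsv[...,0]<125)&(hsv[...,1]>120)&(P[...,0]>.4)&(P[...,0]<.68)&(P[...,1]>0.05)&(P[...,1]<.25)&(P[...,2]>.064)
    for nm,mm in(("red",red),("blue",blue)):
        q=P[mm]
        if len(q)>5: print(nm,len(q),np.round(np.median(q,0)*1000).tolist(),[np.round(x,1) for x in cv2.minAreaRect((q[:,:2]*1000).astype(np.float32))])
    z0=P[(P[...,2]<.01)&(P[...,2]>-.02)][:,2];print(np.median(z0))
E
```

```text
scene
all (13794, 25.4, [537.1, 20.9], [419.5, 244.2], 78.99)
bed (3964, 27.6, [554.2, 109.4], [240.5, 146.6], 78.94)
stop (542, 72.4, [565.6, 156.1], [30.2, 131.7], 78.77)
block (1218, 132.1, [516.6, -75.0], [84.3, 99.3], 79.89)
red 38 [544.0, -9.0, 28.0] [array([534. ,  -7.5]), array([  2.4, 132.6]), np.float64(79.1)]
blue 463 [572.0, 153.0, 72.0] [array([567.5, 154.7]), array([ 28.9, 127.4]), np.float64(78.4)]
0.00038611984893188733
top
all (11341, 20.1, [536.8, 19.3], [421.5, 241.7], 78.76)
bed (2450, 28.1, [545.7, 66.1], [156.6, 141.4], 78.83)
stop (472, 73.2, [562.6, 155.0], [31.5, 129.8], 78.69)
block (1142, 132.8, [514.2, -76.5], [84.1, 96.4], 80.01)
blue 390 [561.0, 152.0, 73.0] [array([561.9, 152.8]), array([ 27.3, 129.2]), np.float64(78.5)]
0.0011810297213271648
```

```bash
cat >> h.py <<'E'
from scipy.spatial.transform import Rotation as R
YAW=np.deg2rad(78.85);O=np.array([.5312,-.0093,0])
RJ=R.from_euler("z",YAW).as_matrix()
def state(p=True):
    o=ctrl.get_obs();q=np.array(o["eef_rot"]);r=R.from_quat(q[[1,2,3,0]])
    pj=RJ.T@(np.array(o["eef_pos"])-O)*1000
    fj=RJ.T@np.array(o["wrist_force"])
    if p: print("t",round(float(o["time_s"]),2),"jig pos",pj.round(1),"F",fj.round(2),"open",round(float(o["opening"]),2),"q",np.round(o["q"],2))
    return pj,fj,r
def plan(xyz,tilt=None):
    pj,fj,r=state()
    d=np.array(xyz)-pj
    print("offset tool mm",(r.as_matrix().T@RJ@d).round(1))
    if tilt is not None:
        # target: tool x=jig x, y=-jig y, z down, then Ry(tilt)
        T=R.from_matrix(RJ@np.diag([1,-1,-1.]))*R.from_euler("y",tilt,degrees=True)
        print("rotvec deg",np.rad2deg((r.inv()*T).as_rotvec()).round(2), "offset after rot",(T.as_matrix().T@RJ@d).round(1))
E
python3 - <<'E'
from h import *
plan([-160,2,160],0)
z=np.load("scene0.npz");im,P=cloud("scene",z["im"],z["d"])
for u,v in((210,165),(214,196),(178,262),(148,305)): print(P[v,u].round(3))
E
```

```text
t 0.4 jig pos [-578.7  214.4  231.1] F [-0.41  0.04  0.05] open 1.0 q [-1.41  0.18  1.61  0.    1.35 -0.21]
offset tool mm [ 403.9 -239.3   71.2]
rotvec deg [-1.000e-02 -1.000e-02 -5.755e+01] offset after rot [418.7 212.4  71.1]
[ 0.179 -0.28   0.155]
[ 0.289 -0.27   0.131]
[ 0.404 -0.377  0.02 ]
[ 0.571 -0.419  0.059]
```

{"op": "apply_moves", "data": {"moves": [{"jaw":0.5,"offset":[40,-24,0],"rot":[0,0,0]},{"jaw":0.5,"offset":[40,-24,0],"rot":[0,0,0]},{"jaw":0.5,"offset":[40,-24,0],"rot":[0,0,0]},{"jaw":0.5,"offset":[40,-24,0],"rot":[0,0,0]},{"jaw":0.5,"offset":[40,-24,0],"rot":[0,0,0]}]}}

```text
time_s: 1.02
eef_pos: [0.3524, -0.3501, 0.2315]
eef_rot: [0.0, 0.983, 0.185, 0.0]
wrist_force: [0.4, 0.8, 0.1]
opening: 0.498
grasp_force: 0.0
```

{"op": "apply_moves", "data": {"moves": [{"jaw":0.5,"offset":[40,-24,0],"rot":[0,0,0]},{"jaw":0.5,"offset":[40,-24,0],"rot":[0,0,0]},{"jaw":0.5,"offset":[40,-24,0],"rot":[0,0,0]},{"jaw":0.5,"offset":[40,-24,0],"rot":[0,0,0]},{"jaw":0.5,"offset":[40,-24,0],"rot":[0,0,0]}]}}

```text
time_s: 1.65
eef_pos: [0.4953, -0.1655, 0.2315]
eef_rot: [0.0, 0.983, 0.185, 0.0]
wrist_force: [1.1, 0.6, 0.5]
opening: 0.498
grasp_force: 0.0
```

{"op": "apply_moves", "data": {"moves": [{"jaw":0.5,"offset":[0,0,0],"rot":[0,0,-9.6]},{"jaw":0.5,"offset":[0,0,0],"rot":[0,0,-9.6]},{"jaw":0.5,"offset":[0,0,0],"rot":[0,0,-9.6]},{"jaw":0.5,"offset":[0,0,0],"rot":[0,0,-9.6]},{"jaw":0.5,"offset":[0,0,0],"rot":[0,0,-9.6]}]}}

```text
time_s: 2.28
eef_pos: [0.4944, -0.1668, 0.2313]
eef_rot: [0.0, 0.821, 0.571, 0.0]
wrist_force: [0.1, -0.4, -0.5]
opening: 0.499
grasp_force: 0.0
```

{"op": "apply_moves", "data": {"moves": [{"jaw":0.5,"offset":[0,0,0],"rot":[0,0,-9.6]},{"jaw":0.5,"offset":[0,0,0],"rot":[0,9,0]},{"jaw":0.5,"offset":[0,0,0],"rot":[0,9,0]},{"jaw":0.5,"offset":[0,0,0],"rot":[0,9,0]},{"jaw":0.5,"offset":[0,0,0],"rot":[0,8,0]}]}}

```text
time_s: 2.9
eef_pos: [0.4946, -0.1675, 0.2319]
eef_rot: [-0.192, 0.736, 0.606, 0.234]
wrist_force: [0.0, -0.2, -1.0]
opening: 0.501
grasp_force: 0.0
```

```bash
python3 -c "
from h import *
plan([-140,2,35],35)"
```

```text
t 2.9 jig pos [-162.3    5.3  231.9] F [-0.2  -0.08 -0.98] open 0.5 q [-0.86  0.24  1.66  0.47  1.64 -0.72]
offset tool mm [-95.3   3.  173.7]
rotvec deg [ 0.07 -0.22  0.06] offset after rot [-94.6   3.3 174.1]
```

{"op": "apply_moves", "data": {"moves": [{"jaw":0.5,"offset":[-19,0.6,34.8],"rot":[0,0,0]},{"jaw":0.5,"offset":[-19,0.6,34.8],"rot":[0,0,0]},{"jaw":0.5,"offset":[-19,0.6,34.8],"rot":[0,0,0]},{"jaw":0.5,"offset":[-19,0.6,34.8],"rot":[0,0,0]},{"jaw":0.5,"offset":[-19,0.6,34.8],"rot":[0,0,0]}]}}

```text
time_s: 3.52
eef_pos: [0.5017, -0.1459, 0.0331]
eef_rot: [-0.191, 0.736, 0.606, 0.232]
wrist_force: [0.5, -0.8, 1.2]
opening: 0.503
grasp_force: 0.0
```

```bash
python3 - <<'E'
from h import *
plan([-90,2,35],35)
a,Ps=cloud("scene");b,Pt=cloud("top")
cv2.imwrite("pics/s1.png",cv2.resize(a[190:360,220:460,::-1],None,fx=2.5,fy=2.5))
for P in(Ps,Pt): print(crect(P,.12,.145,(.45,.58,-.14,-.01)))
E
```

```text
t 3.52 jig pos [-139.8    2.5   33.1] F [-0.71 -0.64  1.21] open 0.5 q [-0.82  0.52  1.75  0.51  1.29 -0.87]
offset tool mm [41.9  0.5 27. ]
rotvec deg [-0.    0.04  0.05] offset after rot [41.8  0.5 27. ]
(1221, 132.1, [514.9, -74.7], [84.4, 100.3], 80.08)
(1140, 132.9, [514.2, -76.4], [83.9, 97.4], 80.14)
```

View pics/s1.png

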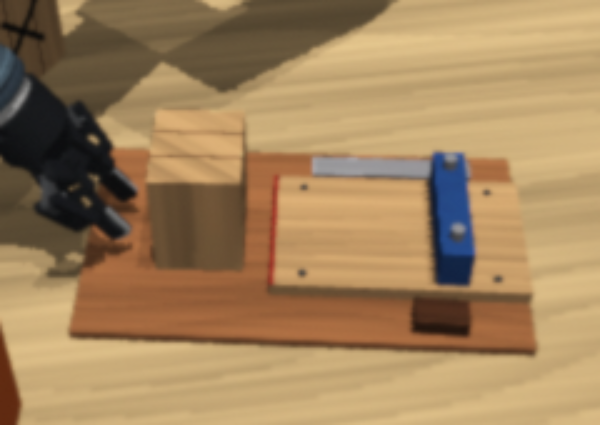

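The tilted fingers at (120,210) stand behind the block at (195,190), and the step is free. I'll push gently.

{"op": "apply_moves", "data": {"moves": [{"jaw":0.5,"offset":[4.1,0,2.87],"rot":[0,0,0]},{"jaw":0.5,"offset":[4.1,0,2.87],"rot":[0,0,0]},{"jaw":0.5,"offset":[4.1,0,2.87],"rot":[0,0,0]},{"jaw":0.5,"offset":[4.1,0,2.87],"rot":[0,0,0]},{"jaw":0.5,"offset":[3.3,0,2.3],"rot":[0,0,0]}]}}

```text
time_s: 4.25
eef_pos: [0.5064, -0.1226, 0.0347]
eef_rot: [-0.19, 0.736, 0.606, 0.232]
wrist_force: [-2.6, -4.4, 2.0]
opening: 0.5
grasp_force: 2.3
```

{"op": "apply_moves", "data": {"moves": [{"jaw":0.5,"offset":[2.46,0,1.72],"rot":[0,0,0]},{"jaw":0.5,"offset":[2.46,0,1.72],"rot":[0,0,0]},{"jaw":0.5,"offset":[2.46,0,1.72],"rot":[0,0,0]},{"jaw":0.5,"offset":[2.46,0,1.72],"rot":[0,0,0]},{"jaw":0.5,"offset":[0,0,0],"rot":[0,0,0]}]}}

```text
time_s: 4.88
eef_pos: [0.5091, -0.1109, 0.0346]
eef_rot: [-0.19, 0.737, 0.606, 0.232]
wrist_force: [1.0, -3.2, 1.3]
opening: 0.502
grasp_force: 1.7
```

```bash
cat >> h.py <<'E'
def blk(zlo=.12,zhi=.145,box=(.42,.62,-.16,.03)):
    for n in("scene","top"):
        im,P=cloud(n);r=crect(P,zlo,zhi,box)
        if r: c=RJ.T@(np.array([*r[2],0])/1000-O)*1000; print(n,"blk jig",c[:2].round(1),r[3],"dyaw",round((r[4]-78.85+45)%90-45,2))
E
python3 - <<'E'
from h import *
plan([-90,2,35],35);blk()
E
```

```text
t 4.88 jig pos [-104.     2.1   34.6] F [-2.93 -1.59  1.3 ] open 0.5 q [-0.76  0.5   1.79  0.53  1.26 -0.84]
offset tool mm [11.7  0.1  7.6]
rotvec deg [0.05 0.04 0.05] offset after rot [11.7  0.1  7.6]
scene blk jig [-53.9   2.5] [84.1, 101.0] dyaw -0.03
top blk jig [-55.9   2.8] [84.2, 97.5] dyaw -0.43
```

{"op": "apply_moves", "data": {"moves": [{"jaw":0.5,"offset":[2.05,0,1.43],"rot":[0,0,0]},{"jaw":0.5,"offset":[2.05,0,1.43],"rot":[0,0,0]},{"jaw":0.5,"offset":[2.05,0,1.43],"rot":[0,0,0]},{"jaw":0.5,"offset":[1.64,0,1.15],"rot":[0,0,0]},{"jaw":0.5,"offset":[0.41,0,0.29],"rot":[0,0,0]}]}}

```text
time_s: 5.6
eef_pos: [0.5106, -0.1009, 0.0344]
eef_rot: [-0.191, 0.736, 0.606, 0.232]
wrist_force: [-0.4, -5.5, 4.7]
opening: 0.5
grasp_force: 2.6
```

{"op": "apply_moves", "data": {"moves": [{"jaw":0.5,"offset":[0.41,0,0.29],"rot":[0,0,0]},{"jaw":0.5,"offset":[0.41,0,0.29],"rot":[0,0,0]},{"jaw":0.5,"offset":[0.41,0,0.29],"rot":[0,0,0]},{"jaw":0.5,"offset":[0.41,0,0.29],"rot":[0,0,0]},{"jaw":0.5,"offset":[0,0,0],"rot":[0,0,0]}]}}

```text
time_s: 6.22
eef_pos: [0.5109, -0.099, 0.0344]
eef_rot: [-0.191, 0.737, 0.606, 0.232]
wrist_force: [0.0, -4.2, 3.3]
opening: 0.499
grasp_force: 2.5
```

```bash
python3 - <<'E'
from h import *
plan([-90,2,35],35);blk()
E
```

```text
t 6.22 jig pos [-91.9   2.5  34.4] F [-4.08 -0.85  3.33] open 0.5 q [-0.74  0.49  1.8   0.54  1.25 -0.83]
offset tool mm [1.9 0.5 0.6]
rotvec deg [-0.01  0.02  0.04] offset after rot [1.9 0.5 0.6]
scene blk jig [-42.1   2.3] [84.3, 100.1] dyaw -0.02
top blk jig [-44.1   3.1] [84.1, 97.8] dyaw -0.17
```

{"op": "apply_moves", "data": {"moves": [{"jaw":0.5,"offset":[0.33,0,0.23],"rot":[0,0,0]},{"jaw":0.5,"offset":[0.33,0,0.23],"rot":[0,0,0]},{"jaw":0.5,"offset":[0.33,0,0.23],"rot":[0,0,0]},{"jaw":0.5,"offset":[0.33,0,0.23],"rot":[0,0,0]},{"jaw":0.5,"offset":[0,0,0],"rot":[0,0,0]}]}}

```text
time_s: 6.95
eef_pos: [0.5112, -0.0982, 0.0344]
eef_rot: [-0.19, 0.737, 0.606, 0.232]
wrist_force: [-3.0, -8.4, 4.6]
opening: 0.499
grasp_force: 4.3
```

{"op": "apply_moves", "data": {"moves": [{"jaw":0.5,"offset":[0.33,0,0.23],"rot":[0,0,0]},{"jaw":0.5,"offset":[0.33,0,0.23],"rot":[0,0,0]},{"jaw":0.5,"offset":[0.33,0,0.23],"rot":[0,0,0]},{"jaw":0.5,"offset":[0,0,0],"rot":[0,0,0]},{"jaw":0.5,"offset":[0,0,0],"rot":[0,0,0]}]}}

```text
time_s: 7.58
eef_pos: [0.5113, -0.0981, 0.0344]
eef_rot: [-0.19, 0.737, 0.606, 0.231]
wrist_force: [-6.3, -12.8, 6.0]
opening: 0.498
grasp_force: 6.6
```

```bash
python3 - <<'E'
from h import *
plan([-90,2,35],35);blk()
E
```

```text
t 7.58 jig pos [-91.    2.4  34.4] F [-13.81   3.7    5.97] open 0.5 q [-0.74  0.49  1.8   0.54  1.25 -0.83]
offset tool mm [1.2 0.4 0.1]
rotvec deg [0.02 0.2  0.06] offset after rot [1.2 0.4 0.1]
scene blk jig [-41.2   2.4] [83.9, 100.1] dyaw 0.25
top blk jig [-43.2   3.4] [84.0, 97.3] dyaw 0.26
```

{"op": "apply_moves", "data": {"moves": [{"jaw":0.5,"offset":[-0.82,0,-0.57],"rot":[0,0,0]},{"jaw":0.5,"offset":[-16.4,0,-11.5],"rot":[0,0,0]},{"jaw":0.5,"offset":[14,0,-20],"rot":[0,0,0]},{"jaw":0.5,"offset":[14,0,-20],"rot":[0,0,0]},{"jaw":0.5,"offset":[14.4,0,-20.6],"rot":[0,0,0]}]}}

```text
time_s: 8.3
eef_pos: [0.5065, -0.1164, 0.1084]
eef_rot: [-0.192, 0.736, 0.606, 0.232]
wrist_force: [0.4, -0.4, -0.0]
opening: 0.499
grasp_force: 0.0
```

```bash
python3 - <<'E'
from h import *
plan([-94,2.5,108],35);blk()
E
```

```text
t 8.3 jig pos [-109.9    3.5  108.4] F [-0.31 -0.44 -0.01] open 0.5 q [-0.77  0.37  1.77  0.51  1.39 -0.78]
offset tool mm [12.7  1.   9.4]
rotvec deg [-0.13 -0.1  -0.02] offset after rot [12.8  1.   9.4]
scene blk jig [-41.5   2.5] [84.1, 100.9] dyaw 0.76
top blk jig [-43.3   3.1] [83.7, 97.4] dyaw 0.23
```

{"op": "apply_moves", "data": {"moves": [{"jaw":0.5,"offset":[2.6,0.2,1.85],"rot":[0,0,0]},{"jaw":0.5,"offset":[2.6,0.2,1.85],"rot":[0,0,0]},{"jaw":0.5,"offset":[2.6,0.2,1.85],"rot":[0,0,0]},{"jaw":0.5,"offset":[2.6,0.2,1.85],"rot":[0,0,0]},{"jaw":0.5,"offset":[2.5,0.2,1.8],"rot":[0,0,0]}]}}

```text
time_s: 9.02
eef_pos: [0.5113, -0.1009, 0.108]
eef_rot: [-0.191, 0.736, 0.606, 0.232]
wrist_force: [-0.5, 1.0, 0.0]
opening: 0.501
grasp_force: 0.0
```

{"op": "apply_moves", "data": {"moves": [{"jaw":0.5,"offset":[1.64,0,1.15],"rot":[0,0,0]},{"jaw":0.5,"offset":[3.6,0,0.3],"rot":[0,0,0]},{"jaw":0.5,"offset":[4.8,0,0.4],"rot":[0,0,0]},{"jaw":0.5,"offset":[4.8,0,0.4],"rot":[0,0,0]},{"jaw":0.5,"offset":[4.8,0,0.4],"rot":[0,0,0]}]}}

```text
time_s: 9.65
eef_pos: [0.5152, -0.085, 0.1182]
eef_rot: [-0.19, 0.737, 0.606, 0.232]
wrist_force: [-2.3, -5.9, 5.6]
opening: 0.496
grasp_force: 3.7
```

```bash
python3 - <<'E'
from h import *
plan([-65,2.5,122],35)
im,P=cloud("scene");cv2.imwrite("pics/s2.png",cv2.resize(im[170:350,220:460,::-1],None,fx=2.5,fy=2.5))
E
```

```text
t 9.65 jig pos [-77.4   1.1 118.2] F [-6.26  1.08  5.56] open 0.5 q [-0.72  0.34  1.8   0.53  1.37 -0.73]
offset tool mm [12.3 -1.4  4. ]
rotvec deg [0.06 0.1  0.08] offset after rot [12.3 -1.4  4. ]
```

View pics/s2.png

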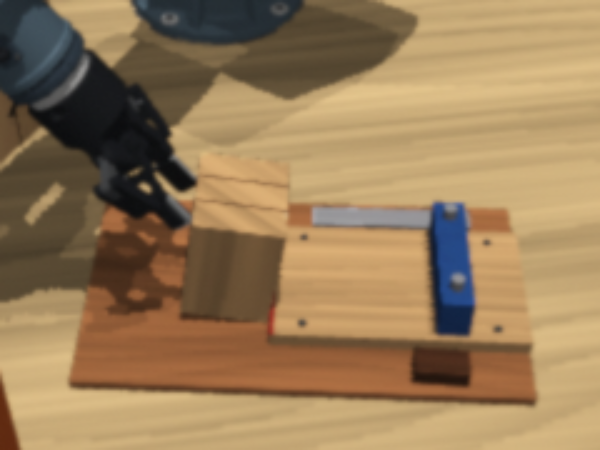

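The block is tipping over the step, with its foot at about (270,320), and the fingers are high on the face. Continuing.

{"op": "apply_moves", "data": {"moves": [{"jaw":0.5,"offset":[6.1,0,1.4],"rot":[0,0,0]},{"jaw":0.5,"offset":[6.1,0,1.4],"rot":[0,0,0]},{"jaw":0.5,"offset":[6.1,0,1.4],"rot":[0,0,0]},{"jaw":0.5,"offset":[6.1,0,1.4],"rot":[0,0,0]},{"jaw":0.5,"offset":[6.1,0,1.4],"rot":[0,0,0]}]}}

```text
time_s: 10.32
eef_pos: [0.5212, -0.056, 0.1301]
eef_rot: [-0.19, 0.736, 0.606, 0.233]
wrist_force: [-0.4, -2.4, 3.4]
opening: 0.499
grasp_force: 2.0
```

{"op": "apply_moves", "data": {"moves": [{"jaw":0.5,"offset":[5.5,0,2.9],"rot":[0,0,0]},{"jaw":0.5,"offset":[5.5,0,2.9],"rot":[0,0,0]},{"jaw":0.5,"offset":[5.5,0,2.9],"rot":[0,0,0]},{"jaw":0.5,"offset":[5.5,0,2.9],"rot":[0,0,0]},{"jaw":0.5,"offset":[5.5,0,2.9],"rot":[0,0,0]}]}}

```text
time_s: 10.95
eef_pos: [0.5258, -0.0243, 0.1324]
eef_rot: [-0.192, 0.736, 0.606, 0.232]
wrist_force: [-0.2, 0.6, 0.3]
opening: 0.497
grasp_force: 0.0
```

```bash
python3 - <<'E'
from h import *
plan([0,2.5,134],35)
im,P=cloud("scene");cv2.imwrite("pics/s3.png",cv2.resize(im[170:350,220:460,::-1],None,fx=2.5,fy=2.5))
E
```

```text
t 10.95 jig pos [-15.7   2.4 132.4] F [0.51 0.31 0.27] open 0.5 q [-0.62  0.29  1.83  0.57  1.35 -0.64]
offset tool mm [13.8 -0.1  7.7]
rotvec deg [-0.11 -0.03  0.02] offset after rot [13.8 -0.1  7.7]
```

View pics/s3.png

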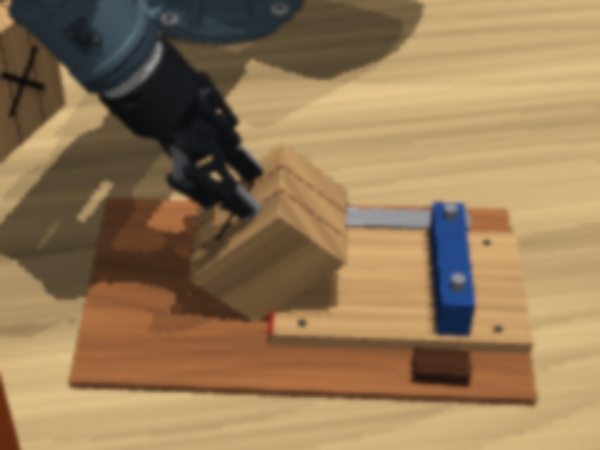

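The block is caught mid-drop, at about 45° or more, and the fingers are clear of it. I'll hold, then lift up and back.

{"op": "apply_moves", "data": {"moves": [{"jaw":0.5,"offset":[0,0,0],"rot":[0,0,0]},{"jaw":0.5,"offset":[0,0,0],"rot":[0,0,0]},{"jaw":0.5,"offset":[0,0,0],"rot":[0,0,0]},{"jaw":0.5,"offset":[11,0,-16],"rot":[0,0,0]},{"jaw":0.5,"offset":[0,0,0],"rot":[0,0,0]}]}}

```text
time_s: 11.62
eef_pos: [0.5275, -0.0262, 0.1544]
eef_rot: [-0.189, 0.736, 0.607, 0.233]
wrist_force: [-0.5, 0.1, 0.6]
opening: 0.5
grasp_force: 0.0
```

```bash
python3 - <<'E'
from h import *
plan([-90,2.5,155],35);blk(.1,.125,(.42,.65,-.12,.2))
im,P=cloud("scene");cv2.imwrite("pics/s4.png",cv2.resize(im[170:350,220:460,::-1],None,fx=2.5,fy=2.5))
E
```

```text
t 11.62 jig pos [-17.3   0.4 154.4] F [-0.03  0.52  0.65] open 0.5 q [-0.62  0.25  1.82  0.56  1.38 -0.62]
offset tool mm [-59.3  -2.1 -42.1]
rotvec deg [0.15 0.08 0.16] offset after rot [-59.2  -2.1 -42.2]
scene blk jig [22.8  2.3] [119.7, 100.9] dyaw -0.08
top blk jig [21.3  3.3] [120.2, 97.1] dyaw -0.25
```

View pics/s4.png

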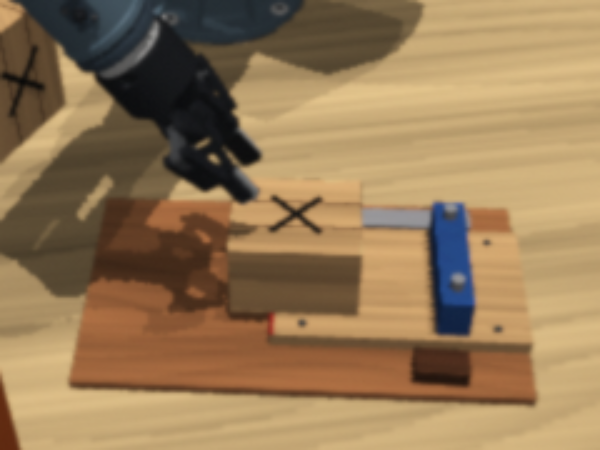

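The block lies flat with the cross up at (295,213). Its free end is about 71 mm short of the stop. I'll move behind it.

{"op": "apply_moves", "data": {"moves": [{"jaw":0.5,"offset":[-22,-1,-15.4],"rot":[0,0,0]},{"jaw":0.5,"offset":[-22,-1,-15.4],"rot":[0,0,0]},{"jaw":0.5,"offset":[-20,0,28.4],"rot":[0,0,0]},{"jaw":0.5,"offset":[-20,0,28.4],"rot":[0,0,0]},{"jaw":0.5,"offset":[-19.7,0,28.4],"rot":[0,0,0]}]}}

```text
time_s: 12.4
eef_pos: [0.5137, -0.0778, 0.047]
eef_rot: [-0.191, 0.737, 0.606, 0.232]
wrist_force: [0.6, -0.3, 0.2]
opening: 0.496
grasp_force: 0.0
```

```bash
python3 - <<'E'
from h import *
plan([-46,2.5,50],35)
z=np.load("top0.npz");_,P=cloud("top",z["im"],z["d"])
for nm,z0 in(("scene",0),("top",0)):
    z=np.load(nm+"0.npz");_,P=cloud(nm,z["im"],z["d"]);r=crect(P,.062,.082,(.38,.68,.08,.25));c=RJ.T@(np.array([*r[2],0])/1000-O)*1000;print(nm,c.round(1),r[3])
E
```

```text
t 12.4 jig pos [-70.5   3.9  47. ] F [-0.22 -0.65  0.16] open 0.5 q [-0.71  0.46  1.82  0.55  1.25 -0.8 ]
offset tool mm [21.8  1.4 11.6]
rotvec deg [-0.03  0.    0.02] offset after rot [21.8  1.4 11.6]
scene [168.9  -1.8   0. ] [30.2, 131.7]
top [167.3   1.    0. ] [31.5, 129.8]
```

{"op": "apply_moves", "data": {"moves": [{"jaw":0.5,"offset":[3.3,0.3,2.3],"rot":[0,0,0]},{"jaw":0.5,"offset":[3.3,0.3,2.3],"rot":[0,0,0]},{"jaw":0.5,"offset":[3.3,0.3,2.3],"rot":[0,0,0]},{"jaw":0.5,"offset":[3.3,0.3,2.3],"rot":[0,0,0]},{"jaw":0.5,"offset":[3.3,0.2,2.3],"rot":[0,0,0]}]}}

```text
time_s: 13.02
eef_pos: [0.5196, -0.0581, 0.0489]
eef_rot: [-0.191, 0.736, 0.606, 0.232]
wrist_force: [-0.1, 0.3, 0.1]
opening: 0.501
grasp_force: 0.0
```

{"op": "apply_moves", "data": {"moves": [{"jaw":0.5,"offset":[2.5,0,1.7],"rot":[0,0,0]},{"jaw":0.5,"offset":[2.5,0,1.7],"rot":[0,0,0]},{"jaw":0.5,"offset":[2.5,0,1.7],"rot":[0,0,0]},{"jaw":0.5,"offset":[4.1,0,2.87],"rot":[0,0,0]},{"jaw":0.5,"offset":[4.1,0,2.87],"rot":[0,0,0]}]}}

```text
time_s: 13.65
eef_pos: [0.523, -0.0395, 0.0484]
eef_rot: [-0.191, 0.737, 0.606, 0.232]
wrist_force: [-0.3, -3.2, 0.8]
opening: 0.498
grasp_force: 2.0
```

```bash
python3 - <<'E'
from h import *
plan([25,2.5,50],35);blk(.1,.125,(.42,.65,-.12,.2))
E
```

```text
t 13.65 jig pos [-31.2   2.2  48.4] F [-3.2  -0.29  0.79] open 0.5 q [-0.64  0.44  1.84  0.58  1.22 -0.76]
offset tool mm [47.  -0.3 31. ]
rotvec deg [0.   0.02 0.03] offset after rot [47.  -0.3 31. ]
scene blk jig [36.6  2.4] [120.1, 100.9] dyaw 0.28
top blk jig [35.5  2.5] [120.2, 98.6] dyaw 0.14
```

{"op": "apply_moves", "data": {"moves": [{"jaw":0.5,"offset":[4.1,0,2.87],"rot":[0,0,0]},{"jaw":0.5,"offset":[4.1,0,2.87],"rot":[0,0,0]},{"jaw":0.5,"offset":[4.1,0,2.87],"rot":[0,0,0]},{"jaw":0.5,"offset":[4.1,0,2.87],"rot":[0,0,0]},{"jaw":0.5,"offset":[4.1,0,2.87],"rot":[0,0,0]}]}}

```text
time_s: 14.38
eef_pos: [0.5277, -0.0146, 0.0484]
eef_rot: [-0.191, 0.736, 0.606, 0.232]
wrist_force: [-0.9, -3.9, 0.3]
opening: 0.497
grasp_force: 2.1
```

{"op": "apply_moves", "data": {"moves": [{"jaw":0.5,"offset":[4.1,0,2.87],"rot":[0,0,0]},{"jaw":0.5,"offset":[4.1,0,2.87],"rot":[0,0,0]},{"jaw":0.5,"offset":[4.1,0,2.87],"rot":[0,0,0]},{"jaw":0.5,"offset":[3.3,0,2.3],"rot":[0,0,0]},{"jaw":0.5,"offset":[2.46,0,1.72],"rot":[0,0,0]}]}}

```text
time_s: 15.0
eef_pos: [0.5319, 0.0069, 0.0484]
eef_rot: [-0.191, 0.736, 0.606, 0.232]
wrist_force: [-0.4, -5.0, 1.4]
opening: 0.502
grasp_force: 2.1
```

```bash
python3 - <<'E'
from h import *
plan([25,2.5,50],35);blk(.1,.125,(.42,.65,-.12,.2))
E
```

```text
t 15.0 jig pos [16.1  2.5 48.4] F [-5.03 -0.58  1.39] open 0.5 q [-0.56  0.43  1.86  0.62  1.18 -0.71]
offset tool mm [ 8.2 -0.   3.8]
rotvec deg [-0.04 -0.    0.05] offset after rot [ 8.2 -0.   3.8]
scene blk jig [83.9  2.3] [120.2, 100.1] dyaw -0.27
top blk jig [82.3  3. ] [120.1, 97.5] dyaw -0.13
```

{"op": "apply_moves", "data": {"moves": [{"jaw":0.5,"offset":[1.64,0,1.15],"rot":[0,0,0]},{"jaw":0.5,"offset":[1.64,0,1.15],"rot":[0,0,0]},{"jaw":0.5,"offset":[1.23,0,0.86],"rot":[0,0,0]},{"jaw":0.5,"offset":[0.82,0,0.57],"rot":[0,0,0]},{"jaw":0.5,"offset":[0.41,0,0.29],"rot":[0,0,0]}]}}

```text
time_s: 15.72
eef_pos: [0.5333, 0.0136, 0.0484]
eef_rot: [-0.191, 0.736, 0.606, 0.232]
wrist_force: [-0.5, -3.2, 1.2]
opening: 0.503
grasp_force: 2.1
```

{"op": "apply_moves", "data": {"moves": [{"jaw":0.5,"offset":[0.33,0,0.23],"rot":[0,0,0]},{"jaw":0.5,"offset":[0.33,0,0.23],"rot":[0,0,0]},{"jaw":0.5,"offset":[0.33,0,0.23],"rot":[0,0,0]},{"jaw":0.5,"offset":[0.33,0,0.23],"rot":[0,0,0]},{"jaw":0.5,"offset":[0,0,0],"rot":[0,0,0]}]}}

```text
time_s: 16.35
eef_pos: [0.5336, 0.0152, 0.0484]
eef_rot: [-0.191, 0.736, 0.606, 0.232]
wrist_force: [-0.6, -3.2, 0.4]
opening: 0.502
grasp_force: 1.9
```

```bash
python3 - <<'E'
from h import *
plan([25,2.5,50],35);blk(.1,.125,(.42,.65,-.12,.2))
E
```

```text
t 16.35 jig pos [24.5  2.4 48.4] F [-3.28 -0.01  0.4 ] open 0.5 q [-0.54  0.42  1.87  0.63  1.17 -0.7 ]
offset tool mm [ 1.3 -0.1 -1. ]
rotvec deg [-0.03 -0.    0.04] offset after rot [ 1.3 -0.1 -1. ]
scene blk jig [92.4  2.1] [120.0, 100.6] dyaw 0.5
top blk jig [90.7  3.4] [121.3, 98.1] dyaw 0.35
```

{"op": "apply_moves", "data": {"moves": [{"jaw":0.5,"offset":[0.25,0,0.17],"rot":[0,0,0]},{"jaw":0.5,"offset":[0.25,0,0.17],"rot":[0,0,0]},{"jaw":0.5,"offset":[0.25,0,0.17],"rot":[0,0,0]},{"jaw":0.5,"offset":[0,0,0],"rot":[0,0,0]},{"jaw":0.5,"offset":[0,0,0],"rot":[0,0,0]}]}}

```text
time_s: 17.08
eef_pos: [0.5337, 0.0161, 0.0484]
eef_rot: [-0.191, 0.736, 0.606, 0.232]
wrist_force: [-0.3, -4.0, 0.5]
opening: 0.503
grasp_force: 1.8
```

{"op": "apply_moves", "data": {"moves": [{"jaw":0.5,"offset":[0.2,0,0.14],"rot":[0,0,0]},{"jaw":0.5,"offset":[0.2,0,0.14],"rot":[0,0,0]},{"jaw":0.5,"offset":[0.2,0,0.14],"rot":[0,0,0]},{"jaw":0.5,"offset":[0,0,0],"rot":[0,0,0]},{"jaw":0.5,"offset":[0,0,0],"rot":[0,0,0]}]}}

```text
time_s: 17.7
eef_pos: [0.5338, 0.0168, 0.0484]
eef_rot: [-0.191, 0.736, 0.606, 0.232]
wrist_force: [-0.3, -4.2, 0.3]
opening: 0.503
grasp_force: 1.8
```

{"op": "apply_moves", "data": {"moves": [{"jaw":0.5,"offset":[0.2,0,0.14],"rot":[0,0,0]},{"jaw":0.5,"offset":[0.2,0,0.14],"rot":[0,0,0]},{"jaw":0.5,"offset":[0.2,0,0.14],"rot":[0,0,0]},{"jaw":0.5,"offset":[0,0,0],"rot":[0,0,0]},{"jaw":0.5,"offset":[0,0,0],"rot":[0,0,0]}]}}

```text
time_s: 18.32
eef_pos: [0.534, 0.0171, 0.0484]
eef_rot: [-0.191, 0.736, 0.606, 0.232]
wrist_force: [-2.3, -5.5, 2.1]
opening: 0.501
grasp_force: 3.0
```

{"op": "apply_moves", "data": {"moves": [{"jaw":0.5,"offset":[0.2,0,0.14],"rot":[0,0,0]},{"jaw":0.5,"offset":[0.2,0,0.14],"rot":[0,0,0]},{"jaw":0.5,"offset":[0,0,0],"rot":[0,0,0]},{"jaw":0.5,"offset":[0,0,0],"rot":[0,0,0]},{"jaw":0.5,"offset":[0,0,0],"rot":[0,0,0]}]}}

```text
time_s: 18.95
eef_pos: [0.534, 0.0171, 0.0484]
eef_rot: [-0.191, 0.737, 0.606, 0.232]
wrist_force: [-2.2, -7.9, 2.2]
opening: 0.497
grasp_force: 4.2
```

```bash
python3 - <<'E'
from h import *
state();blk(.1,.125,(.42,.65,-.12,.2));state()
E
```

```text
t 18.95 jig pos [26.5  2.4 48.4] F [-8.18  0.66  2.17] open 0.5 q [-0.54  0.42  1.87  0.63  1.17 -0.69]
scene blk jig [94.   2.5] [119.5, 99.9] dyaw 0.24
top blk jig [92.2  2.4] [120.4, 98.7] dyaw 0.03
t 19.05 jig pos [26.5  2.3 48.4] F [-7.91  1.49  1.44] open 0.5 q [-0.54  0.42  1.87  0.63  1.17 -0.69]
```

{"op": "apply_moves", "data": {"moves": [{"jaw":0.5,"offset":[0.2,0,0.14],"rot":[0,0,0]},{"jaw":0.5,"offset":[0.2,0,0.14],"rot":[0,0,0]},{"jaw":0.5,"offset":[0,0,0],"rot":[0,0,0]},{"jaw":0.5,"offset":[0,0,0],"rot":[0,0,0]},{"jaw":0.5,"offset":[0,0,0],"rot":[0,0,0]}]}}

```text
time_s: 19.68
eef_pos: [0.5341, 0.0172, 0.0484]
eef_rot: [-0.19, 0.737, 0.606, 0.232]
wrist_force: [-3.9, -9.6, 2.9]
opening: 0.496
grasp_force: 5.3
```

{"op": "apply_moves", "data": {"moves": [{"jaw":0.5,"offset":[0,0,0],"rot":[0,0,0]},{"jaw":0.5,"offset":[0,0,0],"rot":[0,0,0]},{"jaw":0.5,"offset":[0,0,0],"rot":[0,0,0]},{"jaw":0.5,"offset":[0,0,0],"rot":[0,0,0]},{"jaw":0.5,"offset":[0,0,0],"rot":[0,0,0]}]}}

```text
time_s: 20.3
eef_pos: [0.5341, 0.0172, 0.0484]
eef_rot: [-0.19, 0.737, 0.606, 0.232]
wrist_force: [-4.5, -10.1, 2.7]
opening: 0.501
grasp_force: 5.3
```

The push is about 10.5 N, less about 3.5 N friction, so the stop is taking about 7 N. It has been held for more than 0.6 s. Letting go.

{"op": "apply_moves", "data": {"moves": [{"jaw":0.5,"offset":[-0.6,0,-0.4],"rot":[0,0,0]},{"jaw":0.5,"offset":[-1,0,-0.7],"rot":[0,0,0]},{"jaw":0.5,"offset":[-8.2,0,-5.7],"rot":[0,0,0]},{"jaw":0.5,"offset":[-16.4,0,-11.5],"rot":[0,0,0]},{"jaw":0.5,"offset":[-16.4,0,-11.5],"rot":[0,0,0]}]}}

```text
time_s: 20.92
eef_pos: [0.5239, -0.034, 0.0484]
eef_rot: [-0.191, 0.736, 0.606, 0.232]
wrist_force: [0.2, 0.0, -0.1]
opening: 0.501
grasp_force: 0.0
```

```bash
python3 - <<'E'
from h import *
state();blk(.1,.125,(.42,.65,-.12,.2))
im,P=cloud("scene");cv2.imwrite("pics/s5.png",cv2.resize(im[120:360,200:520,::-1],None,fx=2.4,fy=2.4))
E
```

```text
t 20.93 jig pos [-25.7   2.4  48.4] F [ 0.07 -0.16 -0.1 ] open 0.5 q [-0.63  0.44  1.84  0.59  1.21 -0.75]
scene blk jig [93.9  1.5] [119.7, 100.8] dyaw -0.26
top blk jig [92.   3.3] [120.5, 97.5] dyaw -0.05
```

View pics/s5.png

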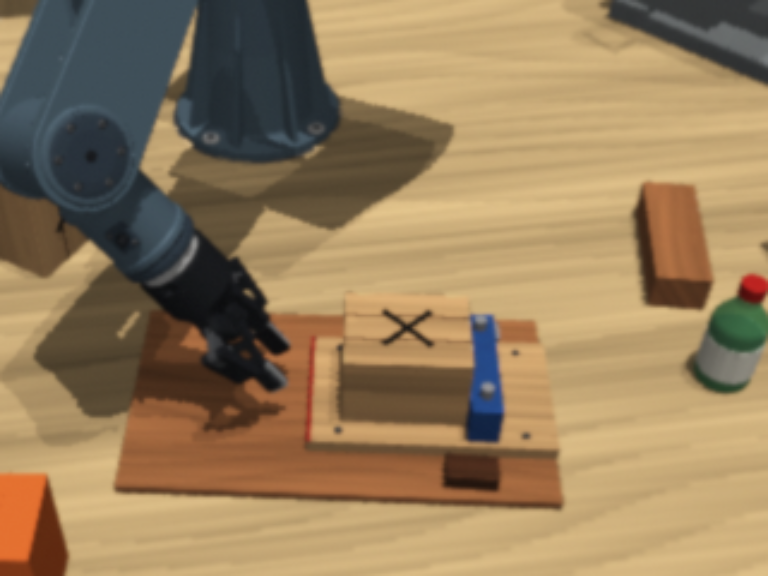

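The block lies cross up at (408,328), flush and square against the blue stop at (485,380). The gripper is clear of it and the bystanders look undisturbed.

```bash
python3 -c "
from bench import ctrl
print(ctrl.hand_in())"
```

```text
the job is handed in; nothing more can be done
None
```

The job is handed in: the block lies flat on the bed, cross up, square against the blue stop; I pressed it there with an estimated 7 N (push force less sliding friction) for over half a second, then let go, though the hand-in gave no verdict.

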